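# Seat a pressure vessel lid evenly with four T-knobs

### The arm

A 6-joint arm with a two-finger parallel gripper is mounted at the origin on the work surface. World frame = base frame: x ahead of the robot, y to its left, z up, the work surface at z = 0. Lengths are in mm, angles in rad, forces in N, time in s.
With the tool pointing down it reaches from about 350 to 725 mm from the base axis. Payload 6 kg.
Tool frame: the origin (TCP) lies at the very end of the fingers, on their centre line; the grasp point (between the pads) lies 19 mm behind it; z points along the fingers, y is the line along which they close (so a half turn about z gives the same grasp; the last joint's range is limited). The gripper opens to 85 mm and grips with 20 to 120 N. Pads are 22 mm wide; open, the fingers measure 114 mm over their backs; the gripper's body (76 mm by 85 mm) begins 54 mm behind the grasp point. The pads swing forward as they close: fully open they stand 13 mm farther back than shut.
Start: joints at [1.611, 0.04, 0.085, 0, -1.615, -0.334], TCP at [173.729, 574.275, 231.261] pointing down, gripper open.
Joint ranges: [-2.56, 2.56], [-1.29, 2.01], [-1.08, 1.49], [-3.29, 1.98], [-2.81, -0.18], [-2.99, 2.99]. Speed limits (rad/s): [2.57, 2.57, 3.01, 3.14, 3.14, 3.14].

### API

Orientations are given as a rotation vector (axis times angle).
In Python, from cell import readout, camera, env, recognise gives the robot as it stands.
- The arm moves only by the tool arm_command, never from a script. Its argument "commands" is a list that holds one entry, the list of rows, each a list of 7 numbers: the finger opening in mm, from 0 to 85.4, then the shift along the world's x, y, z in mm, then the turn, a rotation vector about the world's x, y, z in degrees. In form: [[[gripper, dx, dy, dz, rx, ry, rz], ...]]. A call has 1 to 5 rows; each row shifts and turns the commanded pose from where the row before left it; what a row does not reach is not made up. A row lasts 1/12 s, in which the tool goes at most 41.7 mm and 7.16 degrees, less where a joint would pass 70% of its speed; a pose out of reach is approached as far as the arm can. A call with a gripper value outside its range is refused whole. The fingers move at their own pace and stop on an object; "grip_force" is the grip in N (left out, the last holds). Time passes only in rows, so rows that do not move let the fingers close. It gives the time, the measured TCP pose, the force, the opening and the grip force at its end, in the units of the state.
- readout.sense(): the state, without advancing time (a new reading comes with each control period).
- camera(name): name is "scene" or "top"; returns a dict with "color" (400x640x3 uint8, red, green, blue), "depth" (400x640 float32, mm along the optical axis (not along the pixel's ray), 0 where there is no reading), "camera_matrix" (3x3 intrinsics, pixels), "R" (3x3) and "t" (3): a world point X has camera coordinates R X + t. Camera axes: x right, y down, z forward; pixel columns grow to the right and rows downward; lengths in mm; the calibration is good to about 2 mm. A picture is of the moment at which its call begins.
- env.close_job(): hands the job in; it is judged then, once.
Trained networks look in a picture, given as the dict that the camera call returned (one of the last four; its "shot" number tells which), for a name from the list of things; names that differ only in an ending like _2 or _b are one class to them, and where a whole thing is asked for, a point or a joint stands for the part that bears it (a point fixed in the world has none). Each returns a list of dicts, best first, with "p" (0 to 1); they miss things now and then, are a little off and sometimes report something else, mostly with a low value. They report only what shows in the picture. A call takes as long as a camera call.
- recognise(picture, name): "at" ([column, row] in pixels, amid what is visible of it).
The state is a dict: "time_s": time; "qpos": joint angles; "joint_velocities": joint speeds; "joint_efforts": joint torques, N m; "position": TCP position; "ee_rot": TCP orientation; "force": force on the tool from outside, world axes, zero at the start; "torque": the same for the moment, N m; "width": finger opening in mm; "finger_force": force on a finger pad.
Only numpy, scipy, OpenCV 4.12 (cv2) and the standard library are available. Lean on these libraries where they do the work, as an engineer would, in place of code of your own. Each camera call takes 0.05 s, during which the arm holds its last target. There are 200 camera calls.

### The job

Screw the lid of the tilted pressure vessel down evenly, working crosswise. Red and blue have already had their first turn: give yellow, then green opposite it, about a fifth of a turn clockwise (70 degrees) each, then go round all four in the order red, blue, yellow, green, turning each until you feel it come up snug but without forcing it, so that the lid never cants badly and ends clamped flat by all four. Let go of the knobs and leave the other things on the bench where they are.

Things in the scene. Friction and masses are not known exactly. Their poses are not given: they have to be found in the camera images.
- vessel_axis (a point): fixed point of the tilted steel pressure vessel: middle of the raised lid's underside, 185 mm above the table. Its z axis is the vessel's axis, 25 degrees from vertical, leaning towards the robot, pointing out through the lid; x points up the slope. Grey cradle 250 x 250 mm, fixed to the table; flange 230 mm across.
- lid: round steel lid, 230 mm across, 18 mm thick; origin mid-underside, z outward. A light spring (about 20 N) holds it out against the knobs; it follows them down and rocks if they are uneven. Fully raised it is 3 to 4 mm off its seat (not known exactly). A steel fitting 34 mm across, 37 mm high, stands at the middle of its top.
- knob_red: red T-bar knob (upper left as the robot sees the sloping lid, opposite blue), 85 mm off the vessel's axis. Bar 72 mm long (own x), 14 thick (own y), 32 high (own z, parallel to the vessel's axis, outward). Origin: the bar's centre, 40 mm above the lid's top; below the bar a 24 mm high, 18 mm thick stem. Turns about own z, sinking 2.0 mm per rad when tightened.
- turn_red (a joint): angle of the red knob, rad; starts at 1.1 to 1.3, grows clockwise seen from outside (tightening), stays where left. Turning takes a steady 0.4 N m or so until the lid meets its seat there (somewhere between 1.4 and 2.0), then climbs gradually; snug is 0.2 to 0.5 N m above the steady value, roughly half a radian past the first touch. Wrenched 1.3 rad past touch it is overtightened.
- knob_blue: blue T-bar knob (lower right as the robot sees the sloping lid, opposite red), 85 mm off the vessel's axis. Bar 72 mm long (own x), 14 thick (own y), 32 high (own z, parallel to the vessel's axis, outward). Origin: the bar's centre, 40 mm above the lid's top; below the bar a 24 mm high, 18 mm thick stem. Turns about own z, sinking 2.0 mm per rad when tightened.
- turn_blue (a joint): angle of the blue knob, rad; starts at 1.1 to 1.3, grows clockwise seen from outside (tightening), stays where left. Turning takes a steady 0.4 N m or so until the lid meets its seat there (somewhere between 1.4 and 2.0), then climbs gradually; snug is 0.2 to 0.5 N m above the steady value, roughly half a radian past the first touch. Wrenched 1.3 rad past touch it is overtightened.
- knob_yellow: yellow T-bar knob (lower left as the robot sees the sloping lid, opposite green), 85 mm off the vessel's axis. Bar 72 mm long (own x), 14 thick (own y), 32 high (own z, parallel to the vessel's axis, outward). Origin: the bar's centre, 40 mm above the lid's top; below the bar a 24 mm high, 18 mm thick stem. Turns about own z, sinking 2.0 mm per rad when tightened.
- turn_yellow (a joint): angle of the yellow knob, rad; starts at 0 to 0.2, grows clockwise seen from outside (tightening), stays where left. Turning takes a steady 0.4 N m or so until the lid meets its seat there (somewhere between 1.4 and 2.0), then climbs gradually; snug is 0.2 to 0.5 N m above the steady value, roughly half a radian past the first touch. Wrenched 1.3 rad past touch it is overtightened.
- knob_green: green T-bar knob (upper right as the robot sees the sloping lid, opposite yellow), 85 mm off the vessel's axis. Bar 72 mm long (own x), 14 thick (own y), 32 high (own z, parallel to the vessel's axis, outward). Origin: the bar's centre, 40 mm above the lid's top; below the bar a 24 mm high, 18 mm thick stem. Turns about own z, sinking 2.0 mm per rad when tightened.
- turn_green (a joint): angle of the green knob, rad; starts at 0 to 0.2, grows clockwise seen from outside (tightening), stays where left. Turning takes a steady 0.4 N m or so until the lid meets its seat there (somewhere between 1.4 and 2.0), then climbs gradually; snug is 0.2 to 0.5 N m above the steady value, roughly half a radian past the first touch. Wrenched 1.3 rad past touch it is overtightened.
- bottle: white plastic bottle with a red cap, 64 mm across, 170 mm tall; origin mid-underside; a bystander, not needed.
- jar: amber glass jar, 70 mm across, 100 mm tall; origin mid-underside; a bystander, not needed.
- beaker: clear closed glass pot, 72 mm across, 90 mm tall; origin mid-underside; a bystander, not needed.
- spanner: steel wrench, about 180 mm long, lying flat; origin mid-underside; a bystander, not needed.
- blank_flange: small aluminium blank flange, 100 mm across, 18 mm thick, lying flat; origin mid-underside; a bystander, not needed.
- spare_valve: small steel valve with a blue lever, 82 mm tall; origin mid-underside; a bystander, not needed.

How it is judged:
By the outcome, as a careful person would: the job done as asked, in the order asked, and still so for the second after the job is handed in, with the robot touching nothing.
It also fails if it takes over 72 s, if anything falls off the work surface, if the arm or the gripper's body presses on something with over 40 N, if the wrist force passes 120 N, or if a joint passes its speed limit or range.

## Working session

There is one attempt and no reset: what is moved stays moved. The work goes in short steps, Python scripts to look and compute and a tool call to move; the robot and the scene stay as the last step left them, time stands still between calls to the robot, and variables do not carry over. Pictures are saved under pics/ and viewed, at most 10 in all, crops included, and the job is handed in when it is done.

Besides the shell and the picture viewer there is one more tool, called after "Request:" by a JSON object that holds its "op" and its "data", one argument or row to a line. arm_command: Moves the arm, as the interface text tells. Its arguments: {"type":"object","properties":{"commands":{"type":"array","items":{"type":"array","items":{"type":"array","items":{"type":"number"}}}},"grip_force":{"type":"number"}},"required":["commands"]}

```bash
ls; mkdir -p pics; cat > h.py <<'E'
import numpy as np,cv2
from cell import readout,camera,env,recognise
def pt(c,u,v,r=2):
    d=c["depth"][int(v)-r:int(v)+r+1,int(u)-r:int(u)+r+1];d=d[d>0];z=np.median(d)
    K=c["camera_matrix"];p=np.linalg.inv(K)@[u,v,1]*z
    return c["R"].T@(p-c["t"])
def cloud(c):
    v,u=np.mgrid[:400,:640];d=c["depth"]
    P=np.stack([u,v,np.ones_like(u)],-1)@np.linalg.inv(c["camera_matrix"]).T*d[...,None]
    return (P-c["t"])@c["R"]
def save(c,n): cv2.imwrite("pics/"+n,c["color"][...,::-1])
E
python3 - <<'E'
from h import *
print(readout.sense())
ims=[]
for n in("scene","top"):
    c=camera(n);ims.append(c["color"])
    print(n,-c["R"].T@c["t"])
    for k in["red","blue","yellow","green"]:
        for r in recognise(c,"knob_"+k)[:2]:
            print(k,r["p"],r["at"],pt(c,*r["at"]).round(0))
    for k in["lid","bottle","jar","beaker","spare_valve"]:
        for r in recognise(c,k)[:1]: print(k,r["p"],r["at"],pt(c,*r["at"]).round(0))
    cv2.imwrite(f"pics/{n}.png",c["color"][...,::-1])
    np.savez(n+".npz",**{k:c[k] for k in("color","depth","camera_matrix","R","t")})
E
```

```text
pics
{'time_s': 0.0, 'qpos': array([ 1.61068474e+00,  4.07832032e-02,  8.38043991e-02, -4.43058782e-04,
       -1.61548321e+00, -3.33667524e-01]), 'joint_velocities': array([ 1.72713962e-04, -1.49347520e-03, -6.58905921e-04,  8.70542120e-04,
        7.58184835e-04, -6.93538777e-05]), 'joint_efforts': array([-2.39970641e-04, -3.68210435e+01,  3.47413588e+01,  6.93236232e+00,
       -5.41795875e-03,  1.02233358e-05]), 'position': array([173.59469481, 573.99973565, 230.29558053]), 'ee_rot': array([ 3.10606526e+00, -4.59527704e-01, -1.97226915e-04]), 'force': array([-0.44413901, -0.2132746 , -0.21435452]), 'torque': array([ 0.00401094,  0.0134477 , -0.00642581]), 'finger_force': 0.0, 'width': 85.30759636129903}
scene [1315.21175751 -481.77926563  912.90569742]
red 0.6 [404.2, 166.4] [698. 137. 274.]
blue 0.58 [336.1, 172.0] [569.  40. 218.]
yellow 0.97 [378.2, 161.0] [579. 163. 206.]
green 0.56 [363.0, 178.6] [678.  36. 271.]
lid 0.58 [380.4, 192.1] [698.  73. 229.]
bottle 0.64 [402.8, 148.5] [472. 349. 112.]
jar 0.78 [170.5, 259.2] [ 491. -376.   88.]
beaker 0.79 [436.3, 191.8] [643. 328.  73.]
spare_valve 0.92 [236.8, 331.5] [ 740. -327.   63.]
top [ 480.99654776   22.05787385 1267.47854352]
red 0.74 [256.0, 155.6] [675. 159. 278.]
blue 0.79 [305.0, 210.5] [556.  44. 228.]
yellow 0.85 [255.0, 200.9] [578. 167. 204.]
green 0.68 [305.6, 158.7] [671.  45. 282.]
lid 0.58 [282.2, 176.2] [638. 101. 223.]
jar 0.9 [451.7, 253.5] [ 460. -349.  100.]
beaker 0.8 [193.9, 194.3] [602. 348.  91.]
spare_valve 0.8 [430.0, 166.1] [ 707. -308.   34.]
```

```bash
python3 - <<'E'
import cv2,numpy as np
a=cv2.imread("pics/scene.png")[90:290,240:500];b=cv2.imread("pics/top.png")[100:270,160:400]
a=cv2.resize(a,(390*2,600));b=cv2.resize(b,(780,552))
cv2.imwrite("pics/a.png",a);cv2.imwrite("pics/b.png",b)
E
```

```text
(no output)
```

View pics/a.png

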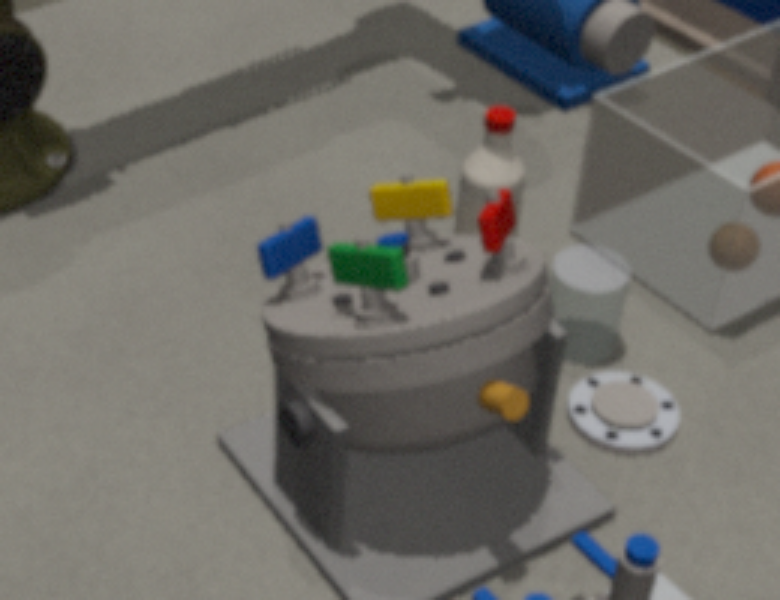

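View pics/b.png

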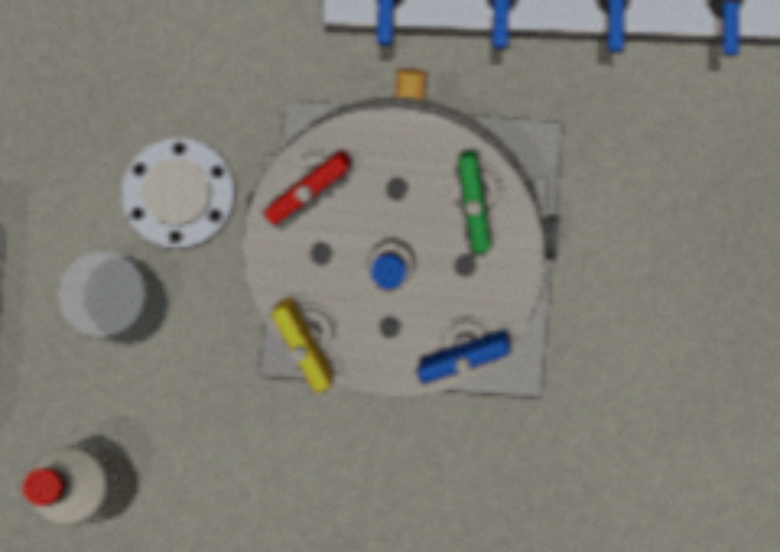

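The crops show all four knobs clear around the central fitting. In the full top image red is at about (255,158), green (306,162), yellow (252,206) and blue (303,210). No bystander is near them. Next I fit the lid plane and the bars.

```bash
cat > fit.py <<'E'
from h import *
from scipy.spatial.transform import Rotation as Ro
def knobs(c, n, nearest=None):
    hsv=cv2.cvtColor(c["color"],cv2.COLOR_RGB2HSV);P=cloud(c);out={}
    H={"red":(0,6),"yellow":(22,34),"green":(55,80),"blue":(105,125)}
    G={"red":(675,150),"yellow":(570,160),"green":(670,40),"blue":(560,40)}
    for k,(a,b) in H.items():
        m=(hsv[...,0]>=a)&(hsv[...,0]<=b)
        if k=="red": m|=hsv[...,0]>174
        m&=(hsv[...,1]>140)&(hsv[...,2]>50)&(c["depth"]>0)
        m&=np.hypot(P[...,0]-G[k][0],P[...,1]-G[k][1])<62
        m&=P[...,2]>170
        out[k]=(P[m],m)
    return out
E
python3 - <<'E'
from fit import *
Rs=Ro.from_rotvec(readout.sense()["ee_rot"]).as_matrix();print(Rs.round(2))
for nm in("top","scene"):
    c=dict(np.load(nm+".npz"));P=cloud(c)
    # lid plane: RANSAC-ish
    m=(np.hypot(P[...,0]-628,P[...,1]-102)<95)&(c["depth"]>0)
    Q=P[m];Q=Q[Q[:,2]>120]
    n=np.array([-np.sin(.436),0,np.cos(.436)])
    d=np.median(Q@n)
    for i in range(15):
        s=Q[abs(Q@n-d)<(15 if i<5 else 5)];cc=s.mean(0);n=np.linalg.svd(s-cc,full_matrices=False)[2][2];n*=np.sign(n[2]);d=n@cc
    print(nm,"n",n.round(4),"tilt",np.degrees(np.arccos(n[2])),"az",np.degrees(np.arctan2(n[1],-n[0])),"d",d,len(s),"rms",(s@n-d).std())
    N=np.array([-np.sin(np.radians(25)),0,np.cos(np.radians(25))])
    for k,(q,mm) in knobs(c,n).items():
        h=q@n-d
        top=q[(h>48)&(h<64)] if nm=="top" else q[(h>15)&(h<64)]
        # oriented box in lid plane
        ex=np.cross([0,1,0],n);ex/=np.linalg.norm(ex);ey=np.cross(n,ex)
        uv=np.c_[top@ex,top@ey].astype(np.float32)
        (cx,cy),(w,hh),_=cv2.minAreaRect(uv)
        a=np.linalg.svd(uv-uv.mean(0),full_matrices=False)[2][0]
        ctr=cx*ex+cy*ey+n*(d+40)
        print(k,len(q),"h",np.percentile(h,[5,50,95]).round(1),"box",round(w),round(hh),"ang",np.degrees(np.arctan2(a[1],a[0])).round(1)%180,"ctr",ctr.round(1),"meanctr",(uv.mean(0)@np.array([ex,ey])+n*(d+40)).round(1))
E
```

```text
[[ 0.96 -0.29  0.  ]
 [-0.29 -0.96 -0.  ]
 [ 0.    0.   -1.  ]]
top n [-0.4227  0.0246  0.9059] tilt 25.049844393167863 az 3.3356743248565337 d -84.26365519850756 3711 rms 1.9150713482131754
red 159 h [47.1 54.5 58.2] box 13 71 ang 128.7 ctr [675.9 163.8 262. ] meanctr [677.3 162.5 262.7]
yellow 174 h [45.3 57.1 60.9] box 69 15 ang 27.300003 ctr [567.7 169.8 211.4] meanctr [568.8 168.5 211.9]
green 122 h [54.1 57.1 60.1] box 69 12 ang 9.300003 ctr [669.6  44.1 262.4] meanctr [671.5  44.5 263.2]
blue 173 h [37.2 53.7 57.6] box 11 68 ang 111.7 ctr [561.6  50.  211.8] meanctr [562.8  49.8 212.4]
scene n [-0.4221  0.0267  0.9062] tilt 25.020475703796208 az 3.615667675819834 d -85.40220609672221 960 rms 1.3103726738757495
red 156 h [30.4 45.2 55.3] box 14 70 ang 124.2 ctr [679.9 157.7 262. ] meanctr [688.9 150.2 266.4]
yellow 292 h [32.1 45.4 57.7] box 70 15 ang 28.0 ctr [570.9 164.6 211. ] meanctr [573.3 163.1 212.1]
green 275 h [33.4 46.  57.3] box 70 13 ang 12.1 ctr [673.4  38.8 262.5] meanctr [678.2  36.9 264.7]
blue 222 h [30.1 42.9 54.7] box 11 67 ang 110.0 ctr [566.9  44.  212.7] meanctr [569.   41.4 213.7]
```

```bash
cat > tg.py <<'E'
from h import *
from scipy.spatial.transform import Rotation as Ro
n=np.array([-.4225,.0257,.906]);n/=np.linalg.norm(n)
ex=np.cross([0,1,0],n);ex/=np.linalg.norm(ex);ey=np.cross(n,ex)
M={"red":(677.9,160.7,262),"yellow":(569.3,167.2,211.2),"green":(671.5,41.4,262.5),"blue":(564.2,47,212.2)}
C0=np.mean(list(M.values()),0)
az={"red":45,"yellow":135,"blue":225,"green":315}
d=np.radians(np.mean([(np.degrees(np.arctan2((np.array(M[k])-C0)@ey,(np.array(M[k])-C0)@ex))-az[k]+180)%360-180 for k in M]))
K={k:C0+85*(np.cos(np.radians(az[k])+d)*ex+np.sin(np.radians(az[k])+d)*ey) for k in M}
def pose(psi):
    x=np.cos(np.radians(psi))*ex+np.sin(np.radians(psi))*ey
    return np.c_[x,np.cross(-n,x),-n]
def go(k,psi,h,pos=None):
    "delta from measured pose to TCP at h mm (outward) from bar centre, tool x at psi"
    s=readout.sense();p=K[k]+h*n
    dp=p-s["position"];dr=np.degrees((Ro.from_matrix(pose(psi))*Ro.from_rotvec(s["ee_rot"]).inv()).as_rotvec())
    print(k,"dp",dp.round(1),"dr",dr.round(1),"|",np.linalg.norm(dp).round(),np.linalg.norm(dr).round(1),"t",round(s["time_s"],2))
def st():
    s=readout.sense();Rm=Ro.from_rotvec(s["ee_rot"]).as_matrix()
    print("t",round(s["time_s"],2),"pos",s["position"].round(1),"psi",np.degrees(np.arctan2(Rm[:,0]@ey,Rm[:,0]@ex)).round(2),"tilterr",np.degrees(np.arccos(min(1,-Rm[:,2]@n))).round(2),"q6",s["qpos"][5].round(2),"Tn",(s["torque"]@n).round(3),"T",s["torque"].round(2),"F",s["force"].round(1),"Fn",(s["force"]@n).round(1),"w",s["width"].round(1),"ff",round(s["finger_force"],1))
    for k in K:
        q=s["position"]-K[k]
        if abs(q@ex)+abs(q@ey)<60: print(" rel",k,(q@ex).round(1),(q@ey).round(1),(q@n).round(1))
E
python3 - <<'E'
from tg import *
print(C0,np.degrees(d),n,ex,ey);[print(k,K[k].round(1),M[k]) for k in K]
st();go("yellow",27.6,60)
E
```

```text
[620.725 104.075 236.975] -2.6220064363548308 [-0.42249942  0.02569996  0.90599876] [ 0.90629811 -0.          0.42263902] [ 0.01086181  0.9996697  -0.02329183]
red [678.3 161.3 262.2] (677.9, 160.7, 262)
yellow [569.5 166.8 211.3] (569.3, 167.2, 211.2)
green [672.   41.3 262.7] (671.5, 41.4, 262.5)
blue [563.2  46.8 211.8] (564.2, 47, 212.2)Traceback (most recent call last):
  File "<stdin>", line 3, in <module>
  File "tg.py", line 20, in st
    print("t",round(s["time_s"],2),"pos",s["position"].round(1),"psi",np.degrees(np.arctan2(Rm[:,0]@ey,Rm[:,0]@ex)).round(2),"tilterr",np.degrees(np.arccos(min(1,-Rm[:,2]@n))).round(2),"q6",s["qpos"][5].round(2),"Tn",(s["torque"]@n).round(3),"T",s["torque"].round(2),"F",s["force"].round(1),"Fn",(s["force"]@n).round(1),"w",s["width"].round(1),"ff",round(s["finger_force"],1))
                                                                                                                                                                                                                                                                                                                                    ^^^^^^^^^^^^^^^^
AttributeError: 'float' object has no attribute 'round'
```

```bash
sed -i 's/s\["width"\].round(1)/round(s["width"],1)/' tg.py; python3 -c '
from tg import *
st();go("yellow",27.6,60)'
```

```text
t 1.0 pos [173.7 574.3 231.3] psi -17.83 tilterr 25.04 q6 -0.33 Tn 0.014 T [ 0.   -0.02  0.02] F [ 0.1 -0.2  0.3] Fn 0.2 w 85.7 ff 0.0
yellow dp [ 370.4 -405.9   34.4] dr [-11.1 -23.2  43.4] | 551.0 50.4 t 1.0
```

Request:
{"op": "arm_command", "data": {
  "commands": [
    [[40,24.7,-27,6,-0.7,-1.5,2.9],[40,24.7,-27,6,-0.7,-1.5,2.9],[40,24.7,-27,6,-0.7,-1.5,2.9],[40,24.7,-27,6,-0.7,-1.5,2.9],[40,24.7,-27,6,-0.7,-1.5,2.9]]
  ],
  "grip_force": 60
}}

```text
time_s: 1.42
position: [298.1, 438.0, 261.6]
ee_rot: [3.092, -0.058, 0.216]
force: [1.4, 0.5, -0.3]
width: 40.1
finger_force: 0.0
```

Request:
{"op": "arm_command", "data": {
  "commands": [
    [[40,24.7,-27,6,-0.7,-1.5,2.9],[40,24.7,-27,6,-0.7,-1.5,2.9],[40,24.7,-27,6,-0.7,-1.5,2.9],[40,24.7,-27,6,-0.7,-1.5,2.9],[40,24.7,-27,6,-0.7,-1.5,2.9]]
  ]
}}

```text
time_s: 1.83
position: [421.6, 302.9, 291.8]
ee_rot: [3.013, 0.331, 0.421]
force: [1.9, -0.1, -0.4]
width: 40.1
finger_force: 0.0
```

Request:
{"op": "arm_command", "data": {
  "commands": [
    [[40,24.7,-27,0,-0.7,-1.5,2.9],[40,24.7,-27,0,-0.7,-1.5,2.9],[40,24.7,-27,0,-0.7,-1.5,2.9],[40,24.7,-27,0,-0.7,-1.5,2.9],[40,24.7,-27,0,-0.7,-1.5,2.9]]
  ]
}}

```text
time_s: 2.25
position: [545.1, 167.8, 291.7]
ee_rot: [2.874, 0.703, 0.612]
force: [0.7, 0.7, -0.3]
width: 39.9
finger_force: 0.0
```

```bash
python3 -c '
from tg import *
st();go("yellow",27.6,60);go("yellow",27.6,-12)'
```

```text
t 2.25 pos [545.1 167.8 291.7] psi 27.78 tilterr 0.74 q6 1.17 Tn 0.047 T [0.08 1.13 0.06] F [ 0.7  0.7 -0.3] Fn -0.5 w 39.9 ff 0.0
 rel yellow 11.9 -1.2 83.2
yellow dp [ -0.9   0.6 -26. ] dr [-0.2 -0.7 -0.3] | 26.0 0.8 t 2.25
yellow dp [ 29.5  -1.2 -91.2] dr [-0.2 -0.7 -0.3] | 96.0 0.8 t 2.25
```

Request:
{"op": "arm_command", "data": {
  "commands": [
    [[40,-0.9,0.6,-26,-0.2,-0.7,-0.3],[40,10.1,-0.6,-21.7,0,0,0],[40,10.1,-0.6,-21.7,0,0,0],[40,10.1,-0.6,-21.7,0,0,0],[40,0,0,0,0,0,0]]
  ]
}}

```text
time_s: 2.67
position: [572.7, 166.6, 194.1]
ee_rot: [2.868, 0.689, 0.611]
force: [-0.6, -1.1, -1.4]
width: 40.2
finger_force: 0.0
```

```bash
python3 -c '
from tg import *
st();c=camera("scene");save(c,"s1.png")
im=cv2.imread("pics/s1.png")[60:260,270:500];cv2.imwrite("pics/s1c.png",cv2.resize(im,(690,600)))'
```

```text
t 2.67 pos [572.7 166.6 194.1] psi 27.43 tilterr 0.57 q6 1.14 Tn -0.049 T [ 0.05  1.33 -0.07] F [-0.6 -1.1 -1.4] Fn -1.0 w 40.2 ff 0.0
 rel yellow -4.3 0.1 -16.9
```

View pics/s1c.png

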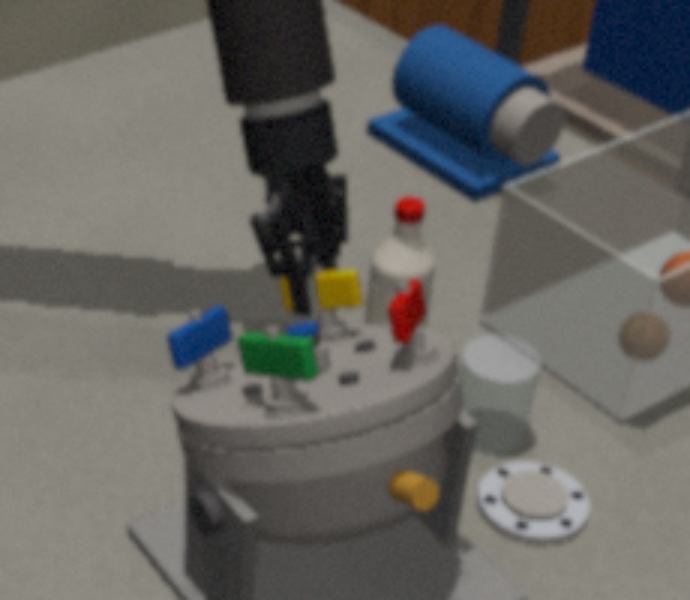

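The gripper's near finger is at about (302,290) in the crop, in front of the yellow bar, which spans x 282–362. It sits slightly towards the low end and about 4 mm deep. I'll correct that and then close.

Request:
{"op": "arm_command", "data": {
  "commands": [
    [[40,2.5,0,6,-0.2,-0.4,0],[14,0,0,0,0,0,0],[10,0,0,0,0,0,0],[10,0,0,0,0,0,0],[10,0,0,0,0,0,0]]
  ],
  "grip_force": 60
}}

```text
time_s: 3.13
position: [575.3, 172.3, 208.9]
ee_rot: [2.866, 0.695, 0.638]
force: [-17.6, 13.0, 5.3]
width: 13.0
finger_force: 59.0
```

```bash
python3 -c '
from tg import *
st();go("yellow",27.6,-12)'
```

```text
t 3.13 pos [575.3 172.3 208.9] psi 27.5 tilterr 0.5 q6 1.14 Tn -0.054 T [4.1  5.83 1.69] F [-17.6  13.    5.3] Fn 12.5 w 13.0 ff 59.0
 rel yellow 4.2 5.6 -4.5
yellow dp [-0.7 -5.8 -8.4] dr [-0.3  0.4 -0.1] | 10.0 0.5 t 3.13
```

```bash
sed -i 's/^C0=np.mean(list(M.values()),0)/C0=np.mean(list(M.values()),0)+np.array([-2,2.9,0])/; s/(np.array(M\[k\])-C0)@/(np.array(M[k])+[-2,2.9,0]-C0)@/g' tg.py; python3 -c '
from tg import *
print(K)'
```

```text
{'red': array([676.254395  , 164.24766688, 262.17837952]), 'yellow': array([567.48376086, 169.74497372, 211.29882797]), 'green': array([669.96623914,  44.20502628, 262.65117203]), 'blue': array([561.195605  ,  49.70233312, 211.77162048])}
```

Request:
{"op": "arm_command", "data": {
  "commands": [
    [[30,0,0,0,0,0,0],[30,-4.8,1.4,-3.1,-0.2,0.2,0],[30,0,0,0,0,0,0],[30,0,0,0,0,0,0]]
  ]
}}

```text
time_s: 3.47
position: [571.1, 169.6, 203.4]
ee_rot: [2.859, 0.691, 0.625]
force: [0.3, -0.2, -0.3]
width: 29.9
finger_force: 0.0
```

```bash
python3 -c '
from tg import *
st();go("yellow",27.6,-9)'
```

```text
t 3.47 pos [571.1 169.6 203.4] psi 27.59 tilterr 0.41 q6 1.13 Tn 0.0 T [0.09 1.14 0.01] F [ 0.3 -0.2 -0.3] Fn -0.4 w 29.9 ff 0.0
 rel yellow -0.0 0.1 -8.7
yellow dp [ 0.1 -0.1 -0.3] dr [0.3 0.1 0.2] | 0.0 0.4 t 3.47
```

Request:
{"op": "arm_command", "data": {
  "commands": [
    [[10,0,0,0,0.3,0.1,0.2],[10,0,0,0,0,0,0],[10,0,0,0,0,0,0],[10,0,0,0,0,0,0]]
  ],
  "grip_force": 60
}}

```text
time_s: 3.8
position: [571.3, 169.5, 203.3]
ee_rot: [2.865, 0.695, 0.625]
force: [-5.3, 0.4, 2.5]
width: 12.9
finger_force: 60.9
```

```bash
python3 -c '
from tg import *
st();print((-n*6).round(3), (-n*.21).round(3))'
```

```text
t 3.8 pos [571.3 169.5 203.3] psi 27.59 tilterr 0.03 q6 1.14 Tn -0.318 T [ 0.67  2.45 -0.11] F [-5.3  0.4  2.5] Fn 4.5 w 12.9 ff 60.9
 rel yellow 0.1 -0.1 -8.8
[ 2.535 -0.154 -5.436] [ 0.089 -0.005 -0.19 ]
```

Request:
{"op": "arm_command", "data": {
  "commands": [
    [[10,0.1,-0.006,-0.22,2.957,-0.18,-6.342],[10,0.1,-0.006,-0.22,2.957,-0.18,-6.342],[10,0.1,-0.006,-0.22,2.957,-0.18,-6.342],[10,0.1,-0.006,-0.22,2.957,-0.18,-6.342],[10,0.1,-0.006,-0.22,2.957,-0.18,-6.342]]
  ]
}}

```text
time_s: 4.22
position: [571.7, 169.5, 202.2]
ee_rot: [-3.056, 0.214, -0.68]
force: [-5.4, 2.1, 2.9]
width: 13.1
finger_force: 60.8
```

```bash
python3 -c '
from tg import *
st()'
```

```text
t 4.22 pos [571.7 169.5 202.2] psi -7.67 tilterr 0.05 q6 0.52 Tn 0.328 T [0.36 2.5  0.46] F [-5.4  2.1  2.9] Fn 5.0 w 13.1 ff 60.8
 rel yellow 0.0 -0.0 -10.0
```

Request:
{"op": "arm_command", "data": {
  "commands": [
    [[10,0.1,-0.006,-0.22,2.957,-0.18,-6.342],[10,0.1,-0.006,-0.22,2.957,-0.18,-6.342],[10,0.1,-0.006,-0.22,2.957,-0.18,-6.342],[10,0.1,-0.006,-0.22,2.957,-0.18,-6.342],[10,0.1,-0.006,-0.22,2.957,-0.18,-6.342]]
  ]
}}

```text
time_s: 4.63
position: [572.3, 169.5, 201.1]
ee_rot: [-2.738, 1.079, -0.621]
force: [-5.7, 1.3, 2.4]
width: 13.3
finger_force: 60.8
```

Request:
{"op": "arm_command", "data": {
  "commands": [
    [[10,0,0,0,0,0,0],[10,0,0,0,0,0,0]]
  ]
}}

```text
time_s: 4.8
position: [572.3, 169.5, 201.1]
ee_rot: [-2.741, 1.073, -0.621]
force: [-5.2, 1.3, 2.4]
width: 13.0
finger_force: 60.9
```

```bash
python3 -c '
from tg import *
st()'
```

```text
t 4.8 pos [572.3 169.5 201.1] psi -42.43 tilterr 0.04 q6 -0.09 Tn -0.411 T [ 0.76  2.42 -0.17] F [-5.2  1.3  2.4] Fn 4.4 w 13.0 ff 60.9
 rel yellow 0.0 0.0 -11.3
```

Request:
{"op": "arm_command", "data": {
  "commands": [
    [[40,0,0,0,0,0,0],[40,0,0,0,0,0,0],[40,-9.5,0.6,20.4,0,0,0],[40,-9.5,0.6,20.4,0,0,0]]
  ]
}}

```text
time_s: 5.13
position: [552.9, 169.7, 240.4]
ee_rot: [-2.746, 1.073, -0.62]
force: [0.2, -0.0, 0.6]
width: 40.2
finger_force: 0.0
```

```bash
python3 -c '
from tg import *
st();go("green",10.5,34);go("green",10.5,-9);print((n*53).round(2))'
```

```text
t 5.13 pos [552.9 169.7 240.4] psi -42.33 tilterr 0.27 q6 -0.09 Tn 0.038 T [0.09 1.12 0.05] F [ 0.2 -0.   0.6] Fn 0.5 w 40.2 ff 0.0
 rel yellow -0.9 -0.9 32.5
green dp [ 102.7 -124.7   53.1] dr [-22.1   1.3  48. ] | 170.0 52.8 t 5.13
green dp [ 120.9 -125.8   14.1] dr [-22.1   1.3  48. ] | 175.0 52.8 t 5.13
[-22.39   1.36  48.02]
```

Request:
{"op": "arm_command", "data": {
  "commands": [
    [[40,12.8,-15.6,6.6,-2.76,0.16,6.0],[40,12.8,-15.6,6.6,-2.76,0.16,6.0],[40,12.8,-15.6,6.6,-2.76,0.16,6.0],[40,12.8,-15.6,6.6,-2.76,0.16,6.0],[40,12.8,-15.6,6.6,-2.76,0.16,6.0]]
  ]
}}

```text
time_s: 5.55
position: [618.0, 91.6, 275.0]
ee_rot: [-3.046, 0.247, -0.678]
force: [0.4, 0.6, 0.9]
width: 39.9
finger_force: 0.0
```

Request:
{"op": "arm_command", "data": {
  "commands": [
    [[40,12.8,-15.6,6.6,-2.76,0.16,6.0],[40,12.8,-15.6,6.6,-2.76,0.16,6.0],[40,12.8,-15.6,6.6,-2.76,0.16,6.0],[40,0,0,0,0,0,0],[40,0,0,0,0,0,0]]
  ]
}}

```text
time_s: 5.97
position: [656.2, 44.7, 294.3]
ee_rot: [2.997, 0.263, 0.659]
force: [-0.4, -0.5, -0.2]
width: 40.1
finger_force: 0.0
```

```bash
python3 -c '
from tg import *
st();go("green",10.5,-9)
c=camera("top");save(c,"t2.png")
im=cv2.imread("pics/t2.png")[110:260,190:370];cv2.imwrite("pics/t2c.png",cv2.resize(im,(720,600)))'
```

```text
t 5.97 pos [656.2  44.7 294.3] psi 10.33 tilterr 0.17 q6 1.22 Tn 0.012 T [ 0.04  1.22 -0.  ] F [-0.4 -0.5 -0.2] Fn -0.0 w 40.1 ff 0.0
 rel green 0.9 -0.4 34.5
green dp [ 17.5  -0.7 -39.8] dr [-0.2 -0.1  0.1] | 44.0 0.2 t 5.97
```

View pics/t2c.png

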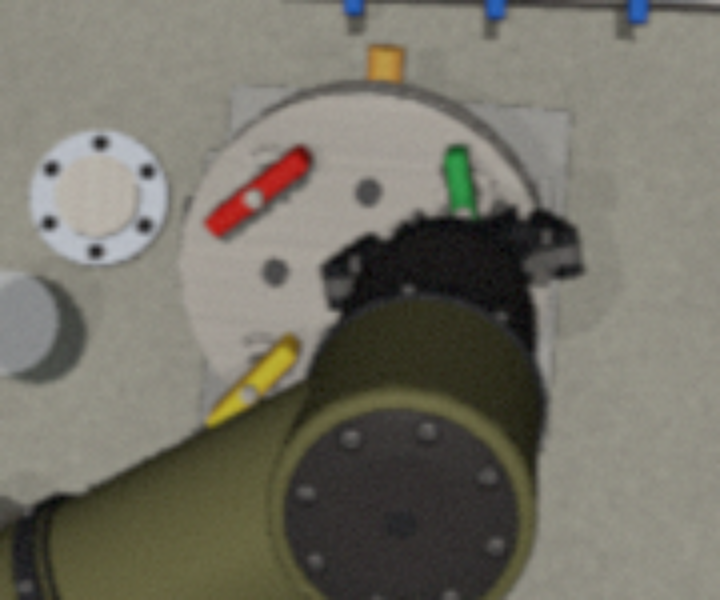

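Yellow has turned about 70° clockwise; its bar now runs from (210,425) to (295,340) in the crop. The gripper is aligned over green at (460,180). I'll descend, grip and turn green.

Request:
{"op": "arm_command", "data": {
  "commands": [
    [[40,8.7,-0.4,-19.9,-0.2,-0.1,0.1],[40,8.7,-0.3,-19.9,0,0,0],[40,0,0,0,0,0,0],[10,0,0,0,0,0,0],[10,0,0,0,0,0,0]]
  ]
}}

```text
time_s: 6.43
position: [673.0, 45.3, 256.0]
ee_rot: [2.993, 0.271, 0.663]
force: [1.9, -6.3, -2.4]
width: 16.8
finger_force: 5.9
```

Request:
{"op": "arm_command", "data": {
  "commands": [
    [[10,0,0,0,0,0,0],[10,0,0,0,0,0,0]]
  ]
}}

```text
time_s: 6.6
position: [673.1, 43.9, 256.4]
ee_rot: [2.992, 0.268, 0.663]
force: [2.8, -5.6, -1.3]
width: 13.0
finger_force: 61.5
```

```bash
python3 -c '
from tg import *
st()'
```

```text
t 6.6 pos [673.1  43.9 256.4] psi 10.57 tilterr 0.13 q6 1.22 Tn -0.292 T [-1.29  0.7  -0.94] F [ 2.8 -5.6 -1.3] Fn -2.5 w 13.0 ff 61.5
 rel green 0.2 -0.1 -7.0
```

Request:
{"op": "arm_command", "data": {
  "commands": [
    [[10,0.1,-0.006,-0.22,2.957,-0.18,-6.342],[10,0.1,-0.006,-0.22,2.957,-0.18,-6.342],[10,0.1,-0.006,-0.22,2.957,-0.18,-6.342],[10,0.1,-0.006,-0.22,2.957,-0.18,-6.342],[10,0.1,-0.006,-0.22,2.957,-0.18,-6.342]]
  ]
}}

```text
time_s: 7.02
position: [673.6, 43.7, 255.3]
ee_rot: [-2.93, 0.651, -0.663]
force: [3.0, -8.3, -2.2]
width: 12.8
finger_force: 61.4
```

```bash
python3 -c '
from tg import *
st()'
```

```text
t 7.02 pos [673.6  43.7 255.3] psi -24.71 tilterr 0.19 q6 0.61 Tn 0.374 T [-1.92  0.61 -0.5 ] F [ 3.  -8.3 -2.2] Fn -3.5 w 12.8 ff 61.4
 rel green 0.2 -0.3 -8.2
```

Request:
{"op": "arm_command", "data": {
  "commands": [
    [[10,0.1,-0.006,-0.22,2.957,-0.18,-6.342],[10,0.1,-0.006,-0.22,2.957,-0.18,-6.342],[10,0.1,-0.006,-0.22,2.957,-0.18,-6.342],[10,0.1,-0.006,-0.22,2.957,-0.18,-6.342],[10,0.1,-0.006,-0.22,2.957,-0.18,-6.342]]
  ]
}}

```text
time_s: 7.43
position: [673.9, 43.4, 254.2]
ee_rot: [-2.503, 1.447, -0.58]
force: [0.7, -8.3, -2.1]
width: 12.9
finger_force: 61.5
```

```bash
python3 -c '
from tg import *
st()'
```

```text
t 7.43 pos [673.9  43.4 254.2] psi -59.71 tilterr 0.23 q6 -0.01 Tn 0.394 T [-2.13  0.88 -0.58] F [ 0.7 -8.3 -2.1] Fn -2.4 w 12.9 ff 61.5
 rel green 0.0 -0.6 -9.4
```

Request:
{"op": "arm_command", "data": {
  "commands": [
    [[40,0,0,0,0,0,0],[40,0,0,0,0,0,0],[40,-9.5,0.6,20.4,0,0,0],[40,-9.5,0.6,20.4,0,0,0],[40,0,0,0,0,0,0]]
  ]
}}

```text
time_s: 7.85
position: [655.6, 46.6, 301.0]
ee_rot: [-2.503, 1.431, -0.587]
force: [0.6, -0.0, 1.6]
width: 40.0
finger_force: 0.0
```

```bash
python3 -c '
from tg import *
st();go("red",-53,32)
c=camera("top");save(c,"t3.png")
# bar angles of visible knobs
from fit import knobs
dd=n@C0-40
for k,(q,m) in knobs(c,n).items():
    t=q[(q@n-dd>48)&(q@n-dd<64)]
    if len(t)<30: continue
    uv=np.c_[t@ex,t@ey];a=np.linalg.svd(uv-uv.mean(0),full_matrices=False)[2][0]
    print(k,len(t),np.degrees(np.arctan2(a[1],a[0])).round(1)%180)'
```

```text
t 7.85 pos [655.6  46.6 301. ] psi -59.23 tilterr 0.65 q6 0.0 Tn 0.019 T [0.07 1.03 0.02] F [ 0.6 -0.   1.6] Fn 1.2 w 40.0 ff 0.0
 rel green 3.2 1.4 40.9
red dp [  7.1 118.4  -9.8] dr [-2.8  0.8  5.6] | 119.0 6.3 t 7.85
red 148 128.4
yellow 126 136.6
green 70 118.1
```

Request:
{"op": "arm_command", "data": {
  "commands": [
    [[40,1.8,29.6,-2.5,-0.7,0.2,1.5],[40,1.8,29.6,-2.5,-0.7,0.2,1.5],[40,1.8,29.6,-2.5,-0.7,0.2,1.5],[40,1.8,29.6,-2.5,-0.7,0.2,1.5],[40,0,0,0,0,0,0]]
  ]
}}

```text
time_s: 8.32
position: [662.1, 169.1, 281.2]
ee_rot: [-2.618, 1.294, -0.582]
force: [0.2, -0.9, -1.2]
width: 39.9
finger_force: 0.0
```

Request:
{"op": "arm_command", "data": {
  "commands": [
    [[40,0,0,0,0,0,0]]
  ]
}}

```text
time_s: 8.4
position: [662.1, 166.5, 282.2]
ee_rot: [-2.615, 1.298, -0.583]
force: [-0.1, -0.2, -0.3]
width: 40.3
finger_force: 0.0
```

```bash
python3 -c '
from tg import *
st();go("red",-52.5,-9)'
```

```text
t 8.4 pos [662.1 166.5 282.2] psi -52.47 tilterr 0.6 q6 -0.08 Tn -0.007 T [ 0.02  1.15 -0.03] F [-0.1 -0.2 -0.3] Fn -0.2 w 40.3 ff 0.0
 rel red -4.4 1.6 24.2
red dp [ 18.   -2.5 -28.1] dr [ 0.  -0.6 -0. ] | 33.0 0.6 t 8.4
```

Request:
{"op": "arm_command", "data": {
  "commands": [
    [[40,9,-2,-8,0,-0.6,0],[40,9,-0.5,-20,0,0,0],[40,0,0,0,0,0,0],[10,0,0,0,0,0,0],[10,0,0,0,0,0,0]]
  ]
}}

```text
time_s: 8.82
position: [680.4, 161.6, 256.6]
ee_rot: [-2.604, 1.3, -0.599]
force: [0.4, 0.4, 0.4]
width: 16.7
finger_force: 0.0
```

Request:
{"op": "arm_command", "data": {
  "commands": [
    [[10,0,0,0,0,0,0],[10,0,0,0,0,0,0]]
  ]
}}

```text
time_s: 8.98
position: [680.4, 161.8, 257.0]
ee_rot: [-2.604, 1.3, -0.599]
force: [0.4, -2.5, 1.4]
width: 12.8
finger_force: 61.7
```

```bash
python3 -c '
from tg import *
st()'
```

```text
t 8.98 pos [680.4 161.8 257. ] psi -52.71 tilterr 0.17 q6 -0.08 Tn 0.287 T [-0.65  1.06 -0.02] F [ 0.4 -2.5  1.4] Fn 1.0 w 12.8 ff 61.7
 rel red 1.6 -2.3 -6.5
```

Request:
{"op": "arm_command", "data": {
  "commands": [
    [[30,0,0,0,0,0,0],[30,-1.5,2.2,-1.5,0,0,0],[10,0,0,0,0,0,0],[10,0,0,0,0,0,0],[10,0,0,0,0,0,0]]
  ]
}}

```text
time_s: 9.4
position: [678.9, 165.1, 254.1]
ee_rot: [-2.604, 1.298, -0.597]
force: [-0.5, 2.8, 1.2]
width: 12.7
finger_force: 62.0
```

```bash
python3 -c '
from tg import *
st()'
```

```text
t 9.4 pos [678.9 165.1 254.1] psi -52.67 tilterr 0.11 q6 -0.09 Tn 0.258 T [0.63 1.13 0.55] F [-0.5  2.8  1.2] Fn 1.3 w 12.7 ff 62.0
 rel red -1.0 1.0 -8.4
```

Request:
{"op": "arm_command", "data": {
  "commands": [
    [[10,0.1,-0.006,-0.22,2.957,-0.18,-6.342],[10,0.1,-0.006,-0.22,2.957,-0.18,-6.342],[10,0.1,-0.006,-0.22,2.957,-0.18,-6.342]]
  ]
}}

```text
time_s: 9.65
position: [679.7, 165.3, 253.7]
ee_rot: [-2.271, 1.721, -0.53]
force: [4.1, 3.7, -0.4]
width: 12.6
finger_force: 61.9
```

```bash
python3 -c '
from tg import *
st()'
```

```text
t 9.65 pos [679.7 165.3 253.7] psi -73.99 tilterr 0.16 q6 -0.46 Tn 0.462 T [0.75 0.04 0.86] F [ 4.1  3.7 -0.4] Fn -2.0 w 12.6 ff 61.9
 rel red -0.5 1.3 -9.1
```

Request:
{"op": "arm_command", "data": {
  "commands": [
    [[10,0.1,-0.006,-0.22,2.957,-0.18,-6.342]]
  ]
}}

```text
time_s: 9.73
position: [680.0, 165.4, 253.6]
ee_rot: [-2.148, 1.845, -0.504]
force: [6.1, 3.3, 0.2]
width: 12.7
finger_force: 61.8
```

```bash
python3 -c '
from tg import *
st()'
```

```text
t 9.73 pos [680.  165.4 253.6] psi -80.99 tilterr 0.18 q6 -0.58 Tn 0.471 T [ 0.76 -0.3   0.88] F [6.1 3.3 0.2] Fn -2.3 w 12.7 ff 61.8
 rel red -0.3 1.4 -9.3
```

Request:
{"op": "arm_command", "data": {
  "commands": [
    [[10,0.1,-0.006,-0.22,2.957,-0.18,-6.342]]
  ]
}}

```text
time_s: 9.82
position: [680.2, 165.4, 253.5]
ee_rot: [-2.02, 1.961, -0.477]
force: [7.0, 2.1, -0.7]
width: 12.7
finger_force: 61.7
```

```bash
python3 -c '
from tg import *
st()'
```

```text
t 9.82 pos [680.2 165.4 253.5] psi -87.99 tilterr 0.19 q6 -0.7 Tn 0.516 T [ 0.68 -0.72  0.91] F [ 7.   2.1 -0.7] Fn -3.5 w 12.7 ff 61.7
 rel red -0.1 1.4 -9.5
```

Request:
{"op": "arm_command", "data": {
  "commands": [
    [[10,0.1,-0.006,-0.22,2.957,-0.18,-6.342]]
  ]
}}

```text
time_s: 9.9
position: [680.5, 165.4, 253.4]
ee_rot: [-1.886, 2.069, -0.449]
force: [8.0, 2.8, 0.0]
width: 12.4
finger_force: 61.8
```

```bash
python3 -c '
from tg import *
st()'
```

```text
t 9.9 pos [680.5 165.4 253.4] psi -94.99 tilterr 0.21 q6 -0.83 Tn 0.548 T [ 0.61 -0.97  0.92] F [8.  2.8 0. ] Fn -3.3 w 12.4 ff 61.8
 rel red 0.1 1.4 -9.7
```

Request:
{"op": "arm_command", "data": {
  "commands": [
    [[10,0.1,-0.006,-0.22,2.957,-0.18,-6.342]]
  ]
}}

```text
time_s: 9.98
position: [680.8, 165.4, 253.3]
ee_rot: [-1.747, 2.169, -0.42]
force: [9.4, 1.5, -0.8]
width: 12.9
finger_force: 62.0
```

```bash
python3 -c '
from tg import *
st()'
```

```text
t 9.98 pos [680.8 165.4 253.3] psi -101.98 tilterr 0.22 q6 -0.95 Tn 0.593 T [ 0.57 -1.25  0.95] F [ 9.4  1.5 -0.8] Fn -4.7 w 12.9 ff 62.0
 rel red 0.3 1.4 -10.0
```

Request:
{"op": "arm_command", "data": {
  "commands": [
    [[10,0.1,-0.006,-0.22,2.957,-0.18,-6.342]]
  ]
}}

```text
time_s: 10.07
position: [681.0, 165.3, 253.2]
ee_rot: [-1.604, 2.26, -0.389]
force: [9.8, 1.7, -0.2]
width: 12.6
finger_force: 62.4
```

```bash
python3 -c '
from tg import *
st()'
```

```text
t 10.07 pos [681.  165.3 253.2] psi -108.97 tilterr 0.23 q6 -1.07 Tn 0.738 T [ 0.42 -1.51  1.05] F [ 9.8  1.7 -0.2] Fn -4.2 w 12.6 ff 62.4
 rel red 0.5 1.3 -10.1
```

Request:
{"op": "arm_command", "data": {
  "commands": [
    [[10,0.05,-0.003,-0.11,1.48,-0.09,-3.17]]
  ]
}}

```text
time_s: 10.15
position: [681.1, 165.3, 253.1]
ee_rot: [-1.53, 2.303, -0.373]
force: [9.8, 2.2, 0.0]
width: 13.0
finger_force: 62.4
```

```bash
python3 -c '
from tg import *
st()'
```

```text
t 10.15 pos [681.1 165.3 253.1] psi -112.48 tilterr 0.23 q6 -1.13 Tn 0.706 T [ 0.41 -1.51  1.01] F [9.8 2.2 0. ] Fn -4.1 w 13.0 ff 62.4
 rel red 0.6 1.3 -10.2
```

Request:
{"op": "arm_command", "data": {
  "commands": [
    [[10,0.08,-0.005,-0.19,2.53,-0.15,-5.44]]
  ]
}}

```text
time_s: 10.23
position: [681.3, 165.3, 253.1]
ee_rot: [-1.407, 2.369, -0.347]
force: [11.2, 1.3, 0.1]
width: 12.4
finger_force: 63.1
```

```bash
python3 -c '
from tg import *
st()'
```

```text
t 10.23 pos [681.3 165.3 253.1] psi -118.29 tilterr 0.24 q6 -1.23 Tn 0.871 T [ 0.18 -1.91  1.1 ] F [11.2  1.3  0.1] Fn -4.6 w 12.4 ff 63.1
 rel red 0.8 1.3 -10.3
```

Request:
{"op": "arm_command", "data": {
  "commands": [
    [[40,0,0,0,0,0,0],[40,0,0,0,0,0,0],[40,-9.5,0.6,20.4,0,0,0],[40,-9.5,0.6,20.4,0,0,0],[40,0,0,0,0,0,0]]
  ]
}}

```text
time_s: 10.65
position: [661.0, 165.5, 298.6]
ee_rot: [-1.408, 2.367, -0.348]
force: [0.1, -0.9, 1.2]
width: 40.2
finger_force: 0.0
```

Request:
{"op": "arm_command", "data": {
  "commands": [
    [[40,0,0,0,0,0,0]]
  ]
}}

```text
time_s: 10.73
position: [660.8, 165.7, 294.6]
ee_rot: [-1.41, 2.37, -0.346]
force: [0.6, 0.5, -1.2]
width: 40.0
finger_force: 0.0
```

```bash
python3 -c '
from tg import *
st();go("blue",-68.5,32)'
```

```text
t 10.73 pos [660.8 165.7 294.6] psi -118.19 tilterr 0.12 q6 -1.23 Tn 0.06 T [0.08 1.15 0.07] F [ 0.6  0.5 -1.2] Fn -1.3 w 40.0 ff 0.0
 rel red -0.3 0.5 35.9
blue dp [-113.1 -115.2  -53.8] dr [-21.    1.4  45. ] | 170.0 49.7 t 10.73
```

Request:
{"op": "arm_command", "data": {
  "commands": [
    [[40,-14.1,-14.4,-6.7,-2.62,0.17,5.62],[40,-14.1,-14.4,-6.7,-2.62,0.17,5.62],[40,-14.1,-14.4,-6.7,-2.62,0.17,5.62],[40,-14.1,-14.4,-6.7,-2.62,0.17,5.62],[40,-14.1,-14.4,-6.7,-2.62,0.17,5.62]]
  ]
}}

```text
time_s: 11.15
position: [589.3, 92.7, 257.0]
ee_rot: [-2.046, 1.948, -0.479]
force: [0.1, 0.5, -0.2]
width: 39.7
finger_force: 0.0
```

Request:
{"op": "arm_command", "data": {
  "commands": [
    [[40,-14.1,-14.4,-6.7,-2.62,0.17,5.62],[40,-14.1,-14.4,-6.7,-2.62,0.17,5.62],[40,-14.1,-14.4,-6.7,-2.62,0.17,5.62],[40,0,0,0,0,0,0],[40,0,0,0,0,0,0]]
  ]
}}

```text
time_s: 11.57
position: [547.4, 49.7, 238.1]
ee_rot: [-2.364, 1.624, -0.546]
force: [0.7, -0.1, 1.1]
width: 39.9
finger_force: 0.0
```

Request:
{"op": "arm_command", "data": {
  "commands": [
    [[40,0,0,0,0,0,0]]
  ]
}}

```text
time_s: 11.65
position: [548.1, 50.3, 238.6]
ee_rot: [-2.364, 1.625, -0.547]
force: [0.6, 0.3, 0.7]
width: 40.0
finger_force: 0.0
```

```bash
python3 -c '
from tg import *
st();go("blue",-68.5,-9)'
```

```text
t 11.65 pos [548.1  50.3 238.6] psi -68.65 tilterr 0.12 q6 -0.32 Tn -0.006 T [ 0.07  1.18 -0.01] F [0.6 0.3 0.7] Fn 0.4 w 40.0 ff 0.0
 rel blue -0.6 -0.1 29.8
blue dp [ 16.9  -0.9 -34.9] dr [ 0.  -0.   0.2] | 39.0 0.2 t 11.65
```

Request:
{"op": "arm_command", "data": {
  "commands": [
    [[40,8.5,-0.5,-17.5,0,0,0.2],[40,8.4,-0.4,-17.4,0,0,0],[40,0,0,0,0,0,0],[10,0,0,0,0,0,0],[10,0,0,0,0,0,0]]
  ]
}}

```text
time_s: 12.07
position: [565.2, 49.6, 204.9]
ee_rot: [-2.367, 1.619, -0.547]
force: [-0.7, 0.2, -0.4]
width: 16.8
finger_force: 0.0
```

Request:
{"op": "arm_command", "data": {
  "commands": [
    [[10,0,0,0,0,0,0],[10,0,0,0,0,0,0]]
  ]
}}

```text
time_s: 12.23
position: [564.3, 49.3, 204.8]
ee_rot: [-2.367, 1.619, -0.546]
force: [-3.9, -1.4, 0.1]
width: 12.7
finger_force: 58.9
```

```bash
python3 -c '
from tg import *
st()'
```

```text
t 12.23 pos [564.3  49.3 204.8] psi -68.41 tilterr 0.08 q6 -0.31 Tn 0.221 T [-0.37  2.54 -0.  ] F [-3.9 -1.4  0.1] Fn 1.7 w 12.7 ff 58.9
 rel blue -0.1 -0.2 -7.7
```

Request:
{"op": "arm_command", "data": {
  "commands": [
    [[10,0.1,-0.006,-0.22,2.957,-0.18,-6.342],[10,0.1,-0.006,-0.22,2.957,-0.18,-6.342]]
  ]
}}

```text
time_s: 12.4
position: [564.5, 49.2, 204.4]
ee_rot: [-2.12, 1.877, -0.495]
force: [-4.5, -0.5, 0.9]
width: 12.8
finger_force: 59.1
```

```bash
python3 -c '
from tg import *
st()'
```

```text
t 12.4 pos [564.5  49.2 204.4] psi -82.7 tilterr 0.07 q6 -0.55 Tn 0.423 T [-0.44  2.73  0.18] F [-4.5 -0.5  0.9] Fn 2.7 w 12.8 ff 59.1
 rel blue -0.1 -0.3 -8.1
```

Request:
{"op": "arm_command", "data": {
  "commands": [
    [[10,0.1,-0.006,-0.22,2.957,-0.18,-6.342]]
  ]
}}

```text
time_s: 12.48
position: [564.6, 49.2, 204.1]
ee_rot: [-1.99, 1.992, -0.468]
force: [-5.5, -0.8, 1.6]
width: 12.4
finger_force: 59.2
```

```bash
python3 -c '
from tg import *
st()'
```

```text
t 12.48 pos [564.6  49.2 204.1] psi -89.73 tilterr 0.08 q6 -0.68 Tn 0.455 T [-0.44  2.79  0.22] F [-5.5 -0.8  1.6] Fn 3.8 w 12.4 ff 59.2
 rel blue -0.2 -0.3 -8.4
```

Request:
{"op": "arm_command", "data": {
  "commands": [
    [[10,0.1,-0.006,-0.22,2.957,-0.18,-6.342]]
  ]
}}

```text
time_s: 12.57
position: [564.6, 49.2, 203.9]
ee_rot: [-1.855, 2.099, -0.439]
force: [-6.0, -0.9, -0.6]
width: 13.0
finger_force: 59.3
```

```bash
python3 -c '
from tg import *
st()'
```

```text
t 12.57 pos [564.6  49.2 203.9] psi -96.73 tilterr 0.08 q6 -0.8 Tn 0.487 T [-0.44  2.92  0.25] F [-6.  -0.9 -0.6] Fn 2.0 w 13.0 ff 59.3
 rel blue -0.2 -0.3 -8.6
```

Request:
{"op": "arm_command", "data": {
  "commands": [
    [[10,0.1,-0.006,-0.22,2.957,-0.18,-6.342]]
  ]
}}

```text
time_s: 12.65
position: [564.7, 49.2, 203.7]
ee_rot: [-1.715, 2.197, -0.409]
force: [-6.7, -0.9, -0.1]
width: 13.0
finger_force: 59.4
```

```bash
python3 -c '
from tg import *
st()'
```

```text
t 12.65 pos [564.7  49.2 203.7] psi -103.73 tilterr 0.09 q6 -0.92 Tn 0.468 T [-0.34  3.09  0.27] F [-6.7 -0.9 -0.1] Fn 2.7 w 13.0 ff 59.4
 rel blue -0.3 -0.3 -8.8
```

Request:
{"op": "arm_command", "data": {
  "commands": [
    [[10,0.1,-0.006,-0.22,2.957,-0.18,-6.342]]
  ]
}}

```text
time_s: 12.73
position: [564.7, 49.2, 203.5]
ee_rot: [-1.57, 2.287, -0.379]
force: [-7.7, -1.0, 0.7]
width: 12.8
finger_force: 59.6
```

```bash
python3 -c '
from tg import *
st()'
```

```text
t 12.73 pos [564.7  49.2 203.5] psi -110.72 tilterr 0.09 q6 -1.04 Tn 0.573 T [-0.37  3.26  0.37] F [-7.7 -1.   0.7] Fn 3.8 w 12.8 ff 59.6
 rel blue -0.3 -0.3 -9.0
```

Request:
{"op": "arm_command", "data": {
  "commands": [
    [[10,0.1,-0.006,-0.22,2.957,-0.18,-6.342]]
  ]
}}

```text
time_s: 12.82
position: [564.8, 49.2, 203.3]
ee_rot: [-1.422, 2.368, -0.347]
force: [-8.6, -0.9, 1.0]
width: 12.6
finger_force: 60.0
```

```bash
python3 -c '
from tg import *
st()'
```

```text
t 12.82 pos [564.8  49.2 203.3] psi -117.71 tilterr 0.09 q6 -1.17 Tn 0.617 T [-0.28  3.5   0.45] F [-8.6 -0.9  1. ] Fn 4.5 w 12.6 ff 60.0
 rel blue -0.3 -0.3 -9.2
```

Request:
{"op": "arm_command", "data": {
  "commands": [
    [[10,0.1,-0.006,-0.22,2.957,-0.18,-6.342]]
  ]
}}

```text
time_s: 12.9
position: [564.9, 49.2, 203.1]
ee_rot: [-1.27, 2.441, -0.314]
force: [-9.1, -1.0, 3.0]
width: 12.7
finger_force: 60.6
```

```bash
python3 -c '
from tg import *
st()'
```

```text
t 12.9 pos [564.9  49.2 203.1] psi -124.7 tilterr 0.1 q6 -1.29 Tn 0.768 T [-0.31  3.67  0.6 ] F [-9.1 -1.   3. ] Fn 6.6 w 12.7 ff 60.6
 rel blue -0.3 -0.3 -9.4
```

Request:
{"op": "arm_command", "data": {
  "commands": [
    [[10,0.04,-0.002,-0.09,1.05,-0.06,-2.26]]
  ]
}}

```text
time_s: 12.98
position: [564.9, 49.2, 203.0]
ee_rot: [-1.214, 2.465, -0.302]
force: [-8.9, -1.2, 2.0]
width: 12.8
finger_force: 60.1
```

```bash
python3 -c '
from tg import *
st()'
```

```text
t 12.98 pos [564.9  49.2 203. ] psi -127.23 tilterr 0.1 q6 -1.33 Tn 0.635 T [-0.27  3.67  0.47] F [-8.9 -1.2  2. ] Fn 5.5 w 12.8 ff 60.1
 rel blue -0.4 -0.2 -9.5
```

Request:
{"op": "arm_command", "data": {
  "commands": [
    [[40,0,0,0,0,0,0],[40,0,0,0,0,0,0],[40,-9.5,0.6,20.4,0,0,0],[40,-9.5,0.6,20.4,0,0,0],[40,0,0,0,0,0,0]]
  ]
}}

```text
time_s: 13.4
position: [547.5, 51.0, 249.7]
ee_rot: [-1.218, 2.452, -0.305]
force: [0.9, 0.2, 1.9]
width: 40.3
finger_force: 0.0
```

Request:
{"op": "arm_command", "data": {
  "commands": [
    [[40,0,0,0,0,0,0]]
  ]
}}

```text
time_s: 13.48
position: [547.2, 51.1, 245.8]
ee_rot: [-1.22, 2.456, -0.303]
force: [0.5, 0.3, -1.7]
width: 39.8
finger_force: 0.0
```

```bash
python3 -c '
from tg import *
st();go("yellow",-42.8,30)'
```

```text
t 13.48 pos [547.2  51.1 245.8] psi -126.88 tilterr 0.25 q6 -1.33 Tn 0.017 T [ 0.03  1.19 -0.  ] F [ 0.5  0.3 -1.7] Fn -1.7 w 39.8 ff 0.0
 rel blue 1.7 0.5 36.8
yellow dp [  7.6 119.4  -7.3] dr [-35.8   2.2  76.1] | 120.0 84.1 t 13.48
```

Request:
{"op": "arm_command", "data": {
  "commands": [
    [[40,0.6,10,-0.6,-2.98,0.18,6.34],[40,0.6,10,-0.6,-2.98,0.18,6.34],[40,0.6,10,-0.6,-2.98,0.18,6.34],[40,0.6,10,-0.6,-2.98,0.18,6.34],[40,0.6,10,-0.6,-2.98,0.18,6.34]]
  ]
}}

```text
time_s: 13.9
position: [549.8, 101.0, 239.4]
ee_rot: [-1.956, 2.02, -0.463]
force: [-0.2, -0.8, 0.1]
width: 39.9
finger_force: 0.0
```

Request:
{"op": "arm_command", "data": {
  "commands": [
    [[40,0.6,10,-0.6,-2.98,0.18,6.34],[40,0.6,10,-0.6,-2.98,0.18,6.34],[40,0.6,10,-0.6,-2.98,0.18,6.34],[40,0.6,10,-0.6,-2.98,0.18,6.34],[40,0.6,10,-0.6,-2.98,0.18,6.34]]
  ]
}}

```text
time_s: 14.32
position: [552.8, 151.1, 236.4]
ee_rot: [-2.553, 1.38, -0.589]
force: [0.5, 0.5, -0.0]
width: 39.9
finger_force: 0.0
```

Request:
{"op": "arm_command", "data": {
  "commands": [
    [[40,0.6,10,-0.6,-2.98,0.18,6.34],[40,0.6,10,-0.6,-2.98,0.18,6.34],[40,0,0,0,0,0,0],[40,0,0,0,0,0,0]]
  ]
}}

```text
time_s: 14.65
position: [553.8, 170.8, 235.0]
ee_rot: [-2.736, 1.085, -0.626]
force: [0.6, -1.6, 0.1]
width: 40.0
finger_force: 0.0
```

```bash
python3 -c '
from tg import *
st();go("yellow",-42.8,-10)'
```

```text
t 14.65 pos [553.8 170.8 235. ] psi -42.88 tilterr 0.25 q6 -0.11 Tn -0.008 T [ 0.06  1.16 -0.01] F [ 0.6 -1.6  0.1] Fn -0.2 w 40.0 ff 0.0
 rel yellow -2.4 0.3 27.3
yellow dp [ 17.9  -1.3 -32.8] dr [0.2 0.1 0.2] | 37.0 0.3 t 14.65
```

Request:
{"op": "arm_command", "data": {
  "commands": [
    [[40,9,-0.8,-14,0.2,0.1,0.2],[40,8.8,-0.5,-18.5,0,0,0],[40,0,0,0,0,0,0],[10,0,0,0,0,0,0],[10,0,0,0,0,0,0]]
  ]
}}

```text
time_s: 15.07
position: [571.9, 168.9, 204.3]
ee_rot: [-2.734, 1.08, -0.623]
force: [0.3, -0.3, -0.3]
width: 17.0
finger_force: 0.0
```

Request:
{"op": "arm_command", "data": {
  "commands": [
    [[10,0,0,0,0,0,0],[10,0,0,0,0,0,0]]
  ]
}}

```text
time_s: 15.23
position: [571.7, 168.9, 204.7]
ee_rot: [-2.735, 1.08, -0.623]
force: [-3.2, -3.1, 2.0]
width: 12.8
finger_force: 60.3
```

```bash
python3 -c '
from tg import *
st()'
```

```text
t 15.23 pos [571.7 168.9 204.7] psi -42.78 tilterr 0.13 q6 -0.09 Tn -0.131 T [-0.76  1.75 -0.55] F [-3.2 -3.1  2. ] Fn 3.1 w 12.8 ff 60.3
 rel yellow 1.0 -0.7 -7.8
```

Request:
{"op": "arm_command", "data": {
  "commands": [
    [[10,0.1,-0.006,-0.22,2.957,-0.18,-6.342],[10,0.1,-0.006,-0.22,2.957,-0.18,-6.342]]
  ]
}}

```text
time_s: 15.4
position: [571.7, 168.7, 204.1]
ee_rot: [-2.542, 1.39, -0.585]
force: [-5.3, -3.3, 3.5]
width: 12.8
finger_force: 60.6
```

```bash
python3 -c '
from tg import *
st()'
```

```text
t 15.4 pos [571.7 168.7 204.1] psi -57.02 tilterr 0.11 q6 -0.34 Tn 0.357 T [-1.19  2.37 -0.23] F [-5.3 -3.3  3.5] Fn 5.3 w 12.8 ff 60.6
 rel yellow 0.8 -0.9 -8.3
```

Request:
{"op": "arm_command", "data": {
  "commands": [
    [[10,0.1,-0.006,-0.22,2.957,-0.18,-6.342]]
  ]
}}

```text
time_s: 15.48
position: [571.7, 168.6, 203.8]
ee_rot: [-2.435, 1.533, -0.563]
force: [-6.5, -3.5, 3.9]
width: 13.3
finger_force: 60.7
```

```bash
python3 -c '
from tg import *
st()'
```

```text
t 15.48 pos [571.7 168.6 203.8] psi -64.05 tilterr 0.1 q6 -0.46 Tn 0.377 T [-1.28  2.65 -0.26] F [-6.5 -3.5  3.9] Fn 6.2 w 13.3 ff 60.7
 rel yellow 0.7 -0.9 -8.6
```

Request:
{"op": "arm_command", "data": {
  "commands": [
    [[10,0.1,-0.006,-0.22,2.957,-0.18,-6.342]]
  ]
}}

```text
time_s: 15.57
position: [571.7, 168.5, 203.6]
ee_rot: [-2.322, 1.668, -0.54]
force: [-7.4, -4.7, 3.2]
width: 12.6
finger_force: 60.9
```

```bash
python3 -c '
from tg import *
st()'
```

```text
t 15.57 pos [571.7 168.5 203.6] psi -71.06 tilterr 0.1 q6 -0.59 Tn 0.387 T [-1.32  2.94 -0.27] F [-7.4 -4.7  3.2] Fn 5.9 w 12.6 ff 60.9
 rel yellow 0.5 -1.0 -8.8
```

Request:
{"op": "arm_command", "data": {
  "commands": [
    [[10,0.1,-0.006,-0.22,2.957,-0.18,-6.342]]
  ]
}}

```text
time_s: 15.65
position: [571.7, 168.5, 203.3]
ee_rot: [-2.202, 1.796, -0.515]
force: [-8.7, -4.1, 3.1]
width: 12.6
finger_force: 61.0
```

```bash
python3 -c '
from tg import *
st()'
```

```text
t 15.65 pos [571.7 168.5 203.3] psi -78.06 tilterr 0.09 q6 -0.71 Tn 0.44 T [-1.36  3.19 -0.24] F [-8.7 -4.1  3.1] Fn 6.4 w 12.6 ff 61.0
 rel yellow 0.4 -1.1 -9.1
```

Request:
{"op": "arm_command", "data": {
  "commands": [
    [[10,0.1,-0.006,-0.22,2.957,-0.18,-6.342]]
  ]
}}

```text
time_s: 15.73
position: [571.7, 168.4, 203.0]
ee_rot: [-2.076, 1.916, -0.488]
force: [-9.4, -3.8, 4.6]
width: 12.6
finger_force: 61.2
```

```bash
python3 -c '
from tg import *
st()'
```

```text
t 15.73 pos [571.7 168.4 203. ] psi -85.06 tilterr 0.09 q6 -0.83 Tn 0.395 T [-1.31  3.64 -0.28] F [-9.4 -3.8  4.6] Fn 8.1 w 12.6 ff 61.2
 rel yellow 0.3 -1.1 -9.3
```

Request:
{"op": "arm_command", "data": {
  "commands": [
    [[10,0.1,-0.006,-0.22,2.957,-0.18,-6.342]]
  ]
}}

```text
time_s: 15.82
position: [571.6, 168.4, 202.8]
ee_rot: [-1.945, 2.028, -0.461]
force: [-12.8, -4.1, 5.6]
width: 12.6
finger_force: 61.5
```

```bash
python3 -c '
from tg import *
st()'
```

```text
t 15.82 pos [571.6 168.4 202.8] psi -92.05 tilterr 0.1 q6 -0.95 Tn 0.53 T [-1.31  4.11 -0.14] F [-12.8  -4.1   5.6] Fn 10.4 w 12.6 ff 61.5
 rel yellow 0.2 -1.1 -9.5
```

Request:
{"op": "arm_command", "data": {
  "commands": [
    [[10,0.1,-0.006,-0.22,2.957,-0.18,-6.342]]
  ]
}}

```text
time_s: 15.9
position: [571.6, 168.4, 202.6]
ee_rot: [-1.808, 2.131, -0.432]
force: [-12.9, -2.8, 6.0]
width: 13.0
finger_force: 61.9
```

```bash
python3 -c '
from tg import *
st()'
```

```text
t 15.9 pos [571.6 168.4 202.6] psi -99.03 tilterr 0.1 q6 -1.07 Tn 0.658 T [-1.28  4.59  0.  ] F [-12.9  -2.8   6. ] Fn 10.8 w 13.0 ff 61.9
 rel yellow 0.0 -1.1 -9.6
```

Request:
{"op": "arm_command", "data": {
  "commands": [
    [[10,0.07,-0.004,-0.16,2.11,-0.13,-4.53]]
  ]
}}

```text
time_s: 15.98
position: [571.6, 168.4, 202.5]
ee_rot: [-1.707, 2.2, -0.411]
force: [-14.2, -2.6, 6.5]
width: 12.7
finger_force: 62.1
```

```bash
python3 -c '
from tg import *
st()'
```

```text
t 15.98 pos [571.6 168.4 202.5] psi -104.03 tilterr 0.11 q6 -1.16 Tn 0.703 T [-1.32  4.82  0.02] F [-14.2  -2.6   6.5] Fn 11.9 w 12.7 ff 62.1
 rel yellow -0.0 -1.1 -9.8
```

Request:
{"op": "arm_command", "data": {
  "commands": [
    [[40,0,0,0,0,0,0],[40,0,0,0,0,0,0],[40,-9.5,0.6,20.4,0,0,0],[40,-9.5,0.6,20.4,0,0,0],[40,0,0,0,0,0,0]]
  ]
}}

```text
time_s: 16.4
position: [554.3, 171.4, 248.3]
ee_rot: [-1.71, 2.187, -0.412]
force: [0.7, 0.1, 0.7]
width: 40.0
finger_force: 0.0
```

Request:
{"op": "arm_command", "data": {
  "commands": [
    [[40,0,0,0,0,0,0]]
  ]
}}

```text
time_s: 16.48
position: [553.9, 171.2, 244.5]
ee_rot: [-1.712, 2.19, -0.41]
force: [0.7, -0.2, -0.2]
width: 40.1
finger_force: 0.0
```

```bash
python3 -c '
from tg import *
st();go("green",-60,32)'
```

```text
t 16.48 pos [553.9 171.2 244.5] psi -103.67 tilterr 0.31 q6 -1.16 Tn 0.035 T [0.02 1.23 0.01] F [ 0.7 -0.2 -0.2] Fn -0.5 w 40.1 ff 0.0
 rel yellow 1.7 0.6 35.8
green dp [ 102.5 -126.2   47.2] dr [-18.7   1.3  39.5] | 169.0 43.7 t 16.48
```

Request:
{"op": "arm_command", "data": {
  "commands": [
    [[40,14.6,-18,6.7,-2.67,0.19,5.64],[40,14.6,-18,6.7,-2.67,0.19,5.64],[40,14.6,-18,6.7,-2.67,0.19,5.64],[40,14.6,-18,6.7,-2.67,0.19,5.64],[40,14.6,-18,6.7,-2.67,0.19,5.64]]
  ]
}}

```text
time_s: 16.9
position: [627.3, 79.6, 275.1]
ee_rot: [-2.306, 1.691, -0.536]
force: [0.5, 0.3, 0.7]
width: 40.4
finger_force: 0.0
```

Request:
{"op": "arm_command", "data": {
  "commands": [
    [[40,14.6,-18,6.7,-2.67,0.19,5.64],[40,14.6,-18,6.7,-2.67,0.19,5.64],[40,0,0,0,0,0,0],[40,0,0,0,0,0,0],[40,0,0,0,0,0,0]]
  ]
}}

```text
time_s: 17.32
position: [655.6, 44.4, 287.9]
ee_rot: [-2.501, 1.458, -0.576]
force: [0.2, -0.3, 0.8]
width: 39.9
finger_force: 0.0
```

```bash
python3 -c '
from tg import *
st();go("green",-60,-9)'
```

```text
t 17.32 pos [655.6  44.4 287.9] psi -60.09 tilterr 0.3 q6 -0.02 Tn 0.049 T [0.08 1.22 0.06] F [ 0.2 -0.3  0.8] Fn 0.6 w 39.9 ff 0.0
 rel green -2.4 -0.5 28.9
green dp [ 18.2  -0.5 -33.4] dr [ 0.2 -0.1  0.2] | 38.0 0.3 t 17.32
```

Request:
{"op": "arm_command", "data": {
  "commands": [
    [[40,9.2,-0.2,-15,0.2,-0.1,0.2],[40,9,-0.3,-18.4,0,0,0],[40,0,0,0,0,0,0],[10,0,0,0,0,0,0],[10,0,0,0,0,0,0]]
  ]
}}

```text
time_s: 17.73
position: [673.7, 44.4, 256.6]
ee_rot: [-2.499, 1.449, -0.577]
force: [0.1, 0.6, -0.2]
width: 16.5
finger_force: 0.0
```

Request:
{"op": "arm_command", "data": {
  "commands": [
    [[10,0,0,0,0,0,0],[10,0,0,0,0,0,0]]
  ]
}}

```text
time_s: 17.9
position: [672.7, 43.8, 256.4]
ee_rot: [-2.5, 1.451, -0.574]
force: [-6.8, -0.3, -0.6]
width: 12.7
finger_force: 59.9
```

```bash
python3 -c '
from tg import *
st()'
```

```text
t 17.9 pos [672.7  43.8 256.4] psi -59.94 tilterr 0.02 q6 -0.01 Tn -0.106 T [-0.17  3.13 -0.29] F [-6.8 -0.3 -0.6] Fn 2.3 w 12.7 ff 59.9
 rel green -0.2 -0.3 -6.8
```

Request:
{"op": "arm_command", "data": {
  "commands": [
    [[10,0.1,-0.006,-0.22,2.957,-0.18,-6.342],[10,0.1,-0.006,-0.22,2.957,-0.18,-6.342]]
  ]
}}

```text
time_s: 18.07
position: [672.9, 43.7, 256.0]
ee_rot: [-2.27, 1.727, -0.527]
force: [-6.3, -0.9, -1.1]
width: 12.8
finger_force: 59.9
```

```bash
python3 -c '
from tg import *
st()'
```

```text
t 18.07 pos [672.9  43.7 256. ] psi -74.2 tilterr 0.05 q6 -0.26 Tn 0.358 T [-0.4   3.15  0.12] F [-6.3 -0.9 -1.1] Fn 1.7 w 12.8 ff 59.9
 rel green -0.2 -0.3 -7.3
```

Request:
{"op": "arm_command", "data": {
  "commands": [
    [[10,0.1,-0.006,-0.22,2.957,-0.18,-6.342]]
  ]
}}

```text
time_s: 18.15
position: [673.0, 43.7, 255.8]
ee_rot: [-2.146, 1.852, -0.502]
force: [-7.1, -1.1, 0.2]
width: 12.3
finger_force: 59.9
```

```bash
python3 -c '
from tg import *
st()'
```

```text
t 18.15 pos [673.   43.7 255.8] psi -81.23 tilterr 0.06 q6 -0.38 Tn 0.31 T [-0.35  3.15  0.09] F [-7.1 -1.1  0.2] Fn 3.1 w 12.3 ff 59.9
 rel green -0.2 -0.3 -7.5
```

Request:
{"op": "arm_command", "data": {
  "commands": [
    [[10,0.1,-0.006,-0.22,2.957,-0.18,-6.342]]
  ]
}}

```text
time_s: 18.23
position: [673.1, 43.7, 255.5]
ee_rot: [-2.018, 1.968, -0.475]
force: [-7.2, -1.7, -0.3]
width: 12.9
finger_force: 59.9
```

```bash
python3 -c '
from tg import *
st()'
```

```text
t 18.23 pos [673.1  43.7 255.5] psi -88.24 tilterr 0.08 q6 -0.5 Tn 0.369 T [-0.35  3.18  0.15] F [-7.2 -1.7 -0.3] Fn 2.7 w 12.9 ff 59.9
 rel green -0.2 -0.3 -7.8
```

Request:
{"op": "arm_command", "data": {
  "commands": [
    [[10,0.1,-0.006,-0.22,2.957,-0.18,-6.342]]
  ]
}}

```text
time_s: 18.32
position: [673.2, 43.7, 255.3]
ee_rot: [-1.883, 2.076, -0.447]
force: [-6.2, -0.8, -0.5]
width: 12.6
finger_force: 59.9
```

```bash
python3 -c '
from tg import *
st()'
```

```text
t 18.32 pos [673.2  43.7 255.3] psi -95.24 tilterr 0.09 q6 -0.62 Tn 0.331 T [-0.39  3.13  0.09] F [-6.2 -0.8 -0.5] Fn 2.2 w 12.6 ff 59.9
 rel green -0.2 -0.3 -8.0
```

Request:
{"op": "arm_command", "data": {
  "commands": [
    [[10,0.1,-0.006,-0.22,2.957,-0.18,-6.342]]
  ]
}}

```text
time_s: 18.4
position: [673.3, 43.6, 255.1]
ee_rot: [-1.744, 2.177, -0.418]
force: [-6.8, -1.2, -0.3]
width: 12.8
finger_force: 60.0
```

```bash
python3 -c '
from tg import *
st()'
```

```text
t 18.4 pos [673.3  43.6 255.1] psi -102.23 tilterr 0.1 q6 -0.75 Tn 0.385 T [-0.33  3.3   0.18] F [-6.8 -1.2 -0.3] Fn 2.6 w 12.8 ff 60.0
 rel green -0.2 -0.4 -8.2
```

Request:
{"op": "arm_command", "data": {
  "commands": [
    [[10,0.1,-0.006,-0.22,2.957,-0.18,-6.342]]
  ]
}}

```text
time_s: 18.48
position: [673.3, 43.7, 254.9]
ee_rot: [-1.601, 2.268, -0.387]
force: [-7.7, -0.6, 0.2]
width: 12.7
finger_force: 60.2
```

```bash
python3 -c '
from tg import *
st()'
```

```text
t 18.48 pos [673.3  43.7 254.9] psi -109.23 tilterr 0.11 q6 -0.87 Tn 0.499 T [-0.37  3.38  0.28] F [-7.7 -0.6  0.2] Fn 3.4 w 12.7 ff 60.2
 rel green -0.2 -0.3 -8.4
```

Request:
{"op": "arm_command", "data": {
  "commands": [
    [[10,0.1,-0.006,-0.22,2.957,-0.18,-6.342]]
  ]
}}

```text
time_s: 18.57
position: [673.4, 43.6, 254.8]
ee_rot: [-1.453, 2.351, -0.356]
force: [-8.3, -0.4, 0.6]
width: 12.7
finger_force: 60.4
```

```bash
python3 -c '
from tg import *
st()'
```

```text
t 18.57 pos [673.4  43.6 254.8] psi -116.21 tilterr 0.12 q6 -0.99 Tn 0.594 T [-0.39  3.52  0.37] F [-8.3 -0.4  0.6] Fn 4.1 w 12.7 ff 60.4
 rel green -0.2 -0.3 -8.6
```

Request:
{"op": "arm_command", "data": {
  "commands": [
    [[10,0.1,-0.006,-0.22,2.957,-0.18,-6.342]]
  ]
}}

```text
time_s: 18.65
position: [673.5, 43.6, 254.6]
ee_rot: [-1.302, 2.426, -0.324]
force: [-8.3, -1.1, 1.8]
width: 12.7
finger_force: 60.8
```

```bash
python3 -c '
from tg import *
st()'
```

```text
t 18.65 pos [673.5  43.6 254.6] psi -123.2 tilterr 0.13 q6 -1.11 Tn 0.749 T [-0.48  3.64  0.5 ] F [-8.3 -1.1  1.8] Fn 5.1 w 12.7 ff 60.8
 rel green -0.2 -0.4 -8.7
```

Request:
{"op": "arm_command", "data": {
  "commands": [
    [[40,0,0,0,0,0,0],[40,0,0,0,0,0,0],[40,-9.5,0.6,20.4,0,0,0],[40,-9.5,0.6,20.4,0,0,0],[40,-15,0,30,0,0,0]]
  ]
}}

```text
time_s: 19.07
position: [640.3, 45.2, 323.3]
ee_rot: [-1.313, 2.422, -0.325]
force: [0.6, 0.0, 0.7]
width: 40.0
finger_force: 0.0
```

Request:
{"op": "arm_command", "data": {
  "commands": [
    [[40,-35,0,20,0,0,0],[40,-35,0,20,0,0,0],[40,-35,0,20,0,0,0],[40,-35,0,20,0,0,0],[40,-35,0,20,0,0,0]]
  ]
}}

```text
time_s: 19.48
position: [464.1, 44.0, 426.4]
ee_rot: [-1.309, 2.419, -0.325]
force: [0.3, 2.7, 0.8]
width: 39.9
finger_force: 0.0
```

Request:
{"op": "arm_command", "data": {
  "commands": [
    [[40,-35,-20,0,0,0,0],[40,-35,-20,0,0,0,0],[40,0,0,0,0,0,0],[40,0,0,0,0,0,0]]
  ]
}}

```text
time_s: 19.82
position: [394.3, 3.6, 428.0]
ee_rot: [-1.306, 2.411, -0.319]
force: [0.2, 0.7, -0.2]
width: 40.3
finger_force: 0.0
```

```bash
python3 -c '
from tg import *
from fit import knobs
st()
dd=n@C0-40
for nm in ("top","scene"):
  c=camera(nm);save(c,"end_"+nm+".png");P=cloud(c)
  cl=C0-40*n
  r=P-cl;h=r@n;rad=np.sqrt((r@ex)**2+(r@ey)**2)
  m=(rad<105)&(rad>22)&(abs(h)<12)&(c["depth"]>0)
  Q=P[m]
  for i in range(10):
    cc=Q.mean(0);nn=np.linalg.svd(Q-cc,full_matrices=False)[2][2];nn*=np.sign(nn[2]);Q=P[m];Q=Q[abs((Q-cc)@nn)<5]
  print(nm,"lid n",nn.round(4),"h",((cc-cl)@n).round(1),"cant",np.degrees(np.arccos(nn@n)).round(2))
  for k,(q,m) in knobs(c,n).items():
    t=q[(q@n-dd>(46 if nm=="top" else 15))&(q@n-dd<64)]
    if len(t)<30: continue
    uv=np.c_[t@ex,t@ey];a=np.linalg.svd(uv-uv.mean(0),full_matrices=False)[2][0]
    print(k,len(t),np.degrees(np.arctan2(a[1],a[0])).round(1)%180-180)
a=cv2.imread("pics/end_scene.png")[90:290,240:500];cv2.imwrite("pics/end.png",cv2.resize(a,(780,600)))'
```

```text
t 19.82 pos [394.3   3.6 428. ] psi -122.88 tilterr 0.62 q6 -1.35 Tn -0.01 T [0.12 1.12 0.01] F [ 0.2  0.7 -0.2] Fn -0.3 w 40.3 ff 0.0
top lid n [-0.4208  0.0227  0.9068] h -1.8 cant 0.2
red 168 -117.8
yellow 143 -103.7
green 143 -123.4
blue 137 -126.6
scene lid n [-0.4204  0.025   0.907 ] h -3.6 cant 0.14
red 384 -117.8
yellow 302 -103.9
green 384 -123.0
blue 302 -126.3
```

View pics/end.png

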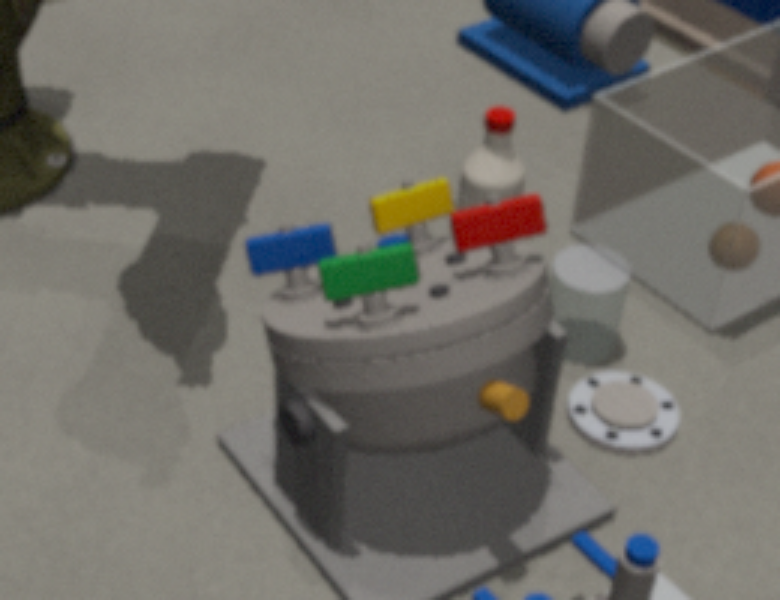

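The lid is flat and closed onto its seat, with the rim gap near (405,370) gone. All four bars match the tool angles I left them at, the bystanders are unmoved and the arm is clear, so I'm handing the job in.

```bash
python3 -c '
from cell import env
print(env.close_job())'
```

```text
the job is handed in; nothing more can be done
None
```

I gave yellow and green their 70° turns, then snugged red, blue, yellow and green in order to about 0.3–0.4 N m above the steady torque; the lid measures flat (cant about 0.2°), the knobs are released, nothing else moved, and the job was handed in at about 20 s with no verdict returned.

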